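# Uncap the plate viewer and click the amber filter in

### The job

Get the plate viewer ready for a look at the colonies through its amber filter: lift the red dust cap off the eyepiece and set it down gently on the bench, open side down, then take the black upright grip of the filter slide and pull the slide out until you feel its ball click into the notch of the amber filter, without running on to the red filter. Finish holding the grip firmly between the fingers, with the slide still in the amber notch (do not let go at the end). Leave the agar dish on the viewer's stage, the two vials and the log book where they are.

Things in the scene. Friction and masses are not known exactly. Their poses are not given: they have to be found in the camera images.
- viewer: Plate viewer, fixed: white base 160 x 130 mm, white column at its back, grey head over the stage. Origin: on the bench under the eyepiece axis; x points from its front to the column, y left along the filter slide, z up. Head: x -40 to 83, y -32 to 32, z 88 to 117 mm. The aluminium slide runs through it along y (44 mm wide, z 99 to 106 mm) and sticks out at both sides.
- eyepiece_top (a point): Centre of the top of the black eyepiece barrel on the viewer's head, 155 mm above the bench. The barrel is upright, 40 mm in diameter, with a 48 mm collar in the 6 mm above the head.
- dust_cap: Red slip-on dust cap resting loosely over the eyepiece barrel: a cup turned open side down, 49 mm outside, 30 mm high, 35 g, bore 43 mm wide and 26 mm deep (1.5 mm play on the barrel). Origin: centre of its open rim; z up to its closed top. It starts 129 mm above the bench and comes free after rising 26 mm. Any free spot of bench will do; x 0.43, y 0.03 is free.
- slide_grip (a point): Black upright grip on the left (viewer +y) end of the filter slide, moving with it along the viewer's y only. 18 mm along x, 12 mm along y, 44 mm tall, on a flange 30 x 20 x 3 mm. This point: centre of its underside, 106 mm above the bench (top at 150 mm), at x 0, y 95 mm + joint value in the viewer's frame; same axes. Pinch it from above, across either faces, with 10 N or more.
- filter_slide (a joint): Travel of the slide (m), growing as it is pulled out to viewer +y; -0.003 to 0.103, starts between 0 and 0.035. Clear filter in the beam at 0, amber 0.050, red 0.100 (34 mm squares). At each a spring ball drops into an 8 mm wide notch in the slide's edge: within 2 mm it draws a freed slide close to the centre. Leaving a notch takes about 11 N along the slide; elsewhere it runs with about 3 N.
- agar_dish: Glass petri dish with pink agar, 90 mm diameter, 18 mm high, loose on the viewer's stage under the head. Origin: centre of its underside. Leave it.
- red_vial: Small vial with a red cap, 25 mm diameter, 51 mm high, standing on the bench in front to the right. Origin: centre of its underside. Leave it.
- blue_vial: Small clear vial with a blue cap, 25 mm diameter, 53 mm high, standing beside the red one. Origin: centre of its underside. Leave it.
- log_book: Dark green log book lying flat, 105 x 148 x 13 mm. Origin: centre of its underside. Leave it.
Mind the look-alikes: they are no part of the job. Several things have the shape of the dust_cap; the one meant has the colours described above.

How it is judged (in metres and radians):
On the way, in this order (a step that is already met when the one before it is completed fails the run):
1. the dust cap is lifted clear of the eyepiece (z of dust_cap in the frame of viewer above 0.156 m), for 0.1 s.
2. the dust cap stands on the bench, open side down, released and at rest (height (world z) of dust_cap between -0.004 and 0.004 m and angle between dust_cap's own z axis and vertical below 0.12 rad and linear speed of dust_cap below 0.02 m/s and contact force between the fingers and dust_cap below 0.05 N), for 0.2 s.
3. the slide is in the amber notch with the grip held (value of joint filter_slide between 0.048 and 0.052 m and contact force between the fingers and filter_slide above 14 N), for 0.3 s.
At the end, for the whole second after the job is handed in: The filter slide stands within 2 mm of the amber notch (0.050 m) and still, the fingers press on its grip with more than 14 N in all, both fingers added (held, not let go), and the dust cap stands released and at rest on the bench, open side down (tilt under 0.12 rad) (all of step 2 and all of step 3 and velocity of joint filter_slide between -0.01 and 0.01 m/s); the arm keeps its last pose, push and grip.
It fails at once if the slide is pulled on towards the red filter (more than half way past amber) (value of joint filter_slide above 0.075 m).
It fails at once if the dust cap is dropped or slammed onto the bench (height (world z) of dust_cap below 0.03 m and linear speed of dust_cap above 0.5 m/s).
It fails at once if the agar dish, a vial or the log book is disturbed (distance of agar_dish from where it was at the start of the episode above 0.012 m or distance of any of red_vial, blue_vial from where it was at the start of the episode above 0.02 m or distance of log_book from where it was at the start of the episode above 0.03 m).
It also fails if it takes over 61 s, if anything falls off the work surface, if the arm or the gripper's body presses on something with over 40 N, if the wrist force passes 120 N, or if a joint passes its speed limit or range.

### The arm

A 6-joint arm with a two-finger parallel gripper is mounted at the origin on a cart in front of the work surface, level with it; the furniture and walls round the work are solid. World frame = base frame: x ahead of the robot, y to its left, z up, the work surface at z = 0. Lengths are in mm, angles in rad, forces in N, time in s.
With the tool pointing down it reaches from about 350 to 1000 mm from the base axis. Payload 7.1 kg.
Tool frame: the origin (TCP) lies at the very end of the fingers, on their centre line; the grasp point (between the pads) lies 19 mm behind it; z points along the fingers, y is the line along which they close (so a half turn about z gives the same grasp; the last joint's range is limited). The gripper opens to 85 mm and grips with 20 to 120 N. Pads are 22 mm wide; open, the fingers measure 114 mm over their backs; the gripper's body (76 mm by 85 mm) begins 54 mm behind the grasp point. The pads swing forward as they close: fully open they stand 13 mm farther back than shut.
Start: joints at [1.154, 0.423, 1.63, -0, 1.089, -0.019], TCP at [242.087, 576.193, 231.319] pointing down, gripper open.
Joint ranges: [-3, 3], [-0.9, 2.11], [0.09, 2.58], [-1.31, 4.45], [0.11, 2.69], [-2.54, 2.54]. Speed limits (rad/s): [2.39, 2.39, 3.01, 3.14, 3.14, 3.14].

### API

Orientations are given as [roll, pitch, yaw] about the fixed x, y, z axes, in that order (R = Rz(yaw) Ry(pitch) Rx(roll)).
In Python, from plant import r gives the robot as it stands.
- The arm moves only by the tool send_rows, never from a script. Its arguments are lists of equal length, an entry for each row: "xyz": the shift along the tool's x, y, z in m, a list of three; "twist": the turn about the tool's z in rad; "fingers": the closure, from -1 (fully open) to 1 (shut), so that 0 is half open. A call has 1 to 8 rows; each row shifts and turns the commanded pose from where the row before left it, along the tool's axes as they then stand; what a row does not reach is not made up. A row lasts 1/10 s, in which the tool goes at most 50 mm and 8.59 degrees, less where a joint would pass 70% of its speed; a pose out of reach is approached as far as the arm can. A call with a gripper value outside its range is refused whole. The fingers move at their own pace and stop on an object; "force" is the grip in N (left out, the last holds). Time passes only in rows, so rows that do not move let the fingers close. It gives the time, the measured TCP pose, the force, the opening and the grip force at its end, in the units of the state.
- r.observe(): the state, without advancing time (a new reading comes with each control period).
- r.capture(name): name is "side" or "top"; returns a dict with "img" (480x640x3 uint8, red, green, blue), "mtx" (3x3 intrinsics, pixels), "R" (3x3) and "t" (3): a world point X has camera coordinates R X + t. Camera axes: x right, y down, z forward; pixel columns grow to the right and rows downward; lengths in mm; the calibration is good to about 2 mm. A picture is of the moment at which its call begins. There is no depth.
- r.close_job(): hands the job in; it is judged then, once.
The state is a dict: "t": time; "qpos": joint angles; "qvel": joint speeds; "joint_torque": joint torques, N m; "tcp_pos": TCP position; "tool_rot": TCP orientation; "contact_force": force on the tool from outside, world axes, zero at the start; "moment": the same for the moment, N m; "width": opening from 0.0 (shut) to 1.0 (fully open); "gripper_force": force on a finger pad.
Only numpy, scipy, OpenCV 4.12 (cv2) and the standard library are available. Lean on these libraries where they do the work, as an engineer would, in place of code of your own. Each camera call takes 0.05 s, during which the arm holds its last target. There are 200 camera calls.

## Working session

There is one attempt and no reset: what is moved stays moved. The work goes in short steps, Python scripts to look and compute and a tool call to move; the robot and the scene stay as the last step left them, time stands still between calls to the robot, and variables do not carry over. Pictures are saved under pics/ and viewed, at most 10 in all, crops included, and the job is handed in when it is done.

Besides the shell and the picture viewer there is one more tool, called after "Call:" by a JSON object that holds its "fn" and its "kwargs". send_rows: Moves the arm, as the interface text tells. Its arguments: {"type":"object","properties":{"xyz":{"type":"array","items":{"type":"array","items":{"type":"number"}}},"twist":{"type":"array","items":{"type":"number"}},"fingers":{"type":"array","items":{"type":"number"}},"force":{"type":"number"}},"required":["xyz","twist","fingers"]}

```bash
mkdir -p pics; ls; python3 - <<'E'
from plant import r
import cv2,pickle
s=r.observe(); print(s)
for n in("top","side"):
    c=r.capture(n); pickle.dump(c,open(n+'.pkl','wb')); cv2.imwrite(f'pics/{n}0.png',c['img'][:,:,::-1]); print(n,c['mtx'],c['R'],c['t'])
E
```

```text
pics
{'t': 0.0, 'qpos': array([ 1.15401357e+00,  4.23860728e-01,  1.63069912e+00,  8.86688153e-06,
        1.08859688e+00, -1.90213605e-02]), 'qvel': array([-0.00116222,  0.00048455, -0.00099555, -0.00021759, -0.00092011,
        0.00110143]), 'joint_torque': array([ 2.77338382e-03, -5.57390749e+01, -2.81743258e+01,  9.12272003e-05,
        7.34427682e-03, -2.84280077e-05]), 'tcp_pos': array([241.85993339, 575.7070468 , 230.52969101]), 'tool_rot': array([-3.14002901e+00, -3.75970139e-05,  2.74382711e+00]), 'contact_force': array([ 0.00609892,  0.42940877, -0.62903321]), 'moment': array([0.00737911, 0.04504857, 0.08403986]), 'gripper_force': 0.0, 'width': 0.9989428263519237}
top [[553.56814683   0.         314.93894394]
 [  0.         553.56814683 233.92527538]
 [  0.           0.           1.        ]] [[ 0.01703448 -0.99983063  0.00696659]
 [-0.98695733 -0.01792986 -0.15998044]
 [ 0.16007825 -0.00415054 -0.9870956 ]] [-171.71769691  498.91572645 1508.10128896]
side [[469.33247015   0.         317.74067334]
 [  0.         469.33247015 238.71660905]
 [  0.           0.           1.        ]] [[ 0.99986708  0.01612347  0.00242031]
 [ 0.01141406 -0.58622172 -0.81007025]
 [-0.01164231  0.8099902  -0.58632783]] [-514.77189303    7.30530332 1218.09020319]
```

View pics/top0.png

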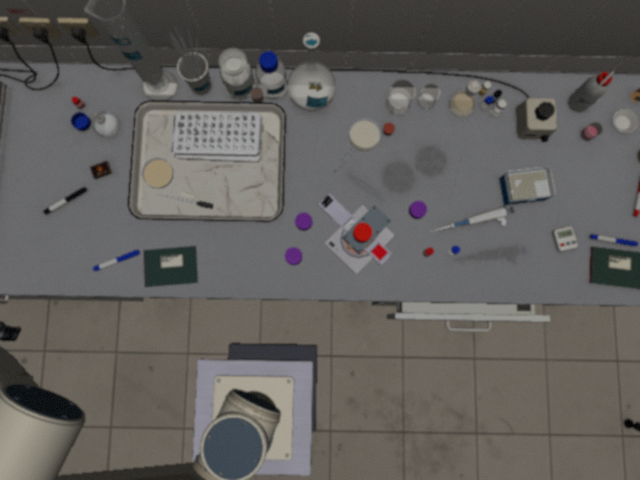

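View pics/side0.png

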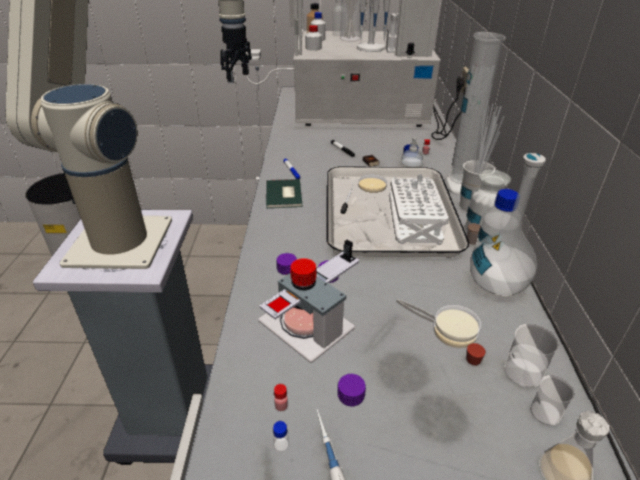

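Candidates for the cap in the top view are the red cap on the eyepiece (362,232), purple caps (304,221), (293,256) and (417,210), the red filter square (380,252), the red vial (429,252) and a dark red cap (389,129). By its colour and place, it is the one at (362,232), side view (303,272). The grip is the black post at side (347,250), which is the upper-left end of the slide in the top view.

```bash
cat > h.py <<'E'
import numpy as np,cv2,pickle
def ray(c,uv):
    d=c['R'].T@np.linalg.solve(c['mtx'],[uv[0],uv[1],1.]); return -c['R'].T@c['t'],d
def plane(c,uv,z):
    o,d=ray(c,uv); return o+d*(z-o[2])/d[2]
def tri(a,ua,b,ub):
    o1,d1=ray(a,ua);o2,d2=ray(b,ub); d1/=np.linalg.norm(d1);d2/=np.linalg.norm(d2)
    s=np.linalg.lstsq(np.c_[d1,-d2],o2-o1,rcond=None)[0]; p,q=o1+d1*s[0],o2+d2*s[1]
    return (p+q)/2,np.linalg.norm(p-q)
def proj(c,X):
    p=c['mtx']@(c['R']@np.asarray(X,float)+c['t']); return p[:2]/p[2]
def blobs(m,amin=20):
    n,_,st,ce=cv2.connectedComponentsWithStats(m.astype(np.uint8)); return [(st[i].tolist(),ce[i].round(1).tolist()) for i in range(1,n) if st[i,4]>=amin]
E
python3 - <<'E'
from h import *
for n,(x,y,w,h) in dict(top=(285,180,150,100),side=(240,220,150,140)).items():
    c=pickle.load(open(n+'.pkl','rb')); im=c['img'].astype(int); R,G,B=im[...,0],im[...,1],im[...,2]
    print(n,'red',[b for b in blobs((R>120)&(G<50)&(B<50)) if x<b[1][0]<x+w and y<b[1][1]<y+h])
    print('black',[b for b in blobs((im.max(2)<45),8) if x<b[1][0]<x+w and y<b[1][1]<y+h])
    cv2.imwrite(f'pics/{n}c.png',cv2.resize(c['img'][y:y+h,x:x+w,::-1],None,fx=4 if n=='side' else 5,fy=4 if n=='side' else 5,interpolation=cv2.INTER_CUBIC))
E
```

```text
top red [([354, 223, 18, 18, 253], [362.4, 231.6]), ([372, 245, 14, 14, 108], [378.9, 251.6]), ([427, 248, 6, 6, 27], [429.7, 250.6])]
black [([323, 197, 8, 9, 33], [326.3, 200.8])]
side red [([291, 259, 25, 18, 333], [302.8, 267.1]), ([269, 297, 20, 15, 167], [278.6, 303.8])]
black [([342, 241, 10, 20, 125], [347.6, 250.7]), ([293, 283, 22, 7, 51], [303.8, 286.9])]
```

View pics/topc.png

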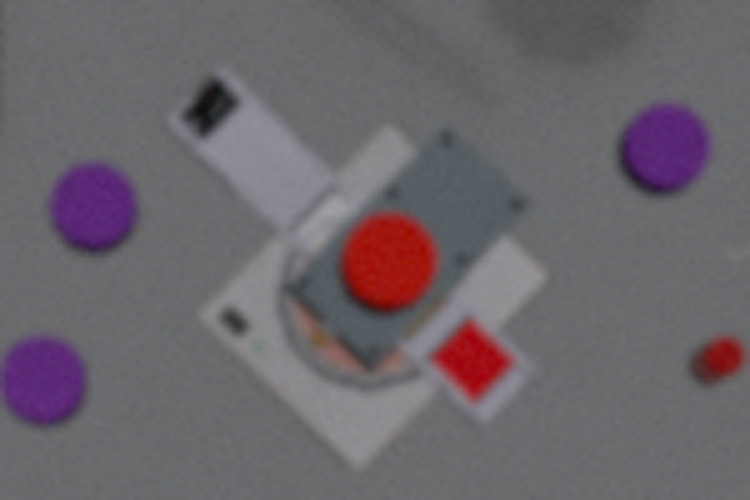

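View pics/sidec.png

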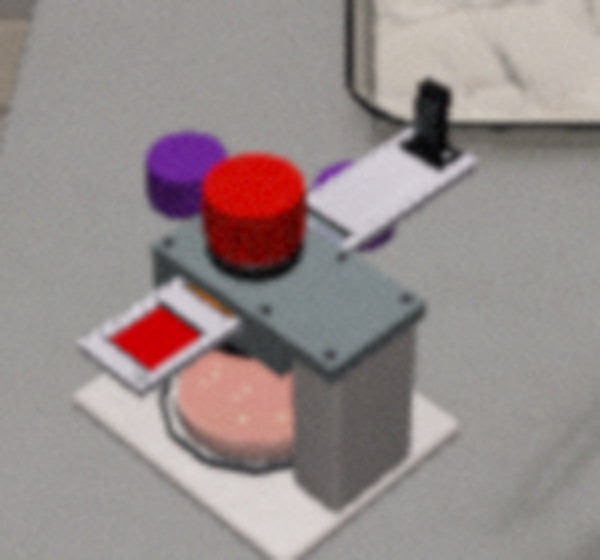

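```bash
python3 - <<'E'
from h import *
t=pickle.load(open('top.pkl','rb'));s=pickle.load(open('side.pkl','rb'))
print('cams',ray(t,(0,0))[0],ray(s,(0,0))[0])
cap=plane(t,(362.6,231.6),157);print('cap top',cap,'side',plane(s,(240+254/4,220+182/4),159),tri(t,(362.6,231.6),s,(303.5,265.5)))
g=plane(t,(326.8,200.6),148);print('grip top',g,'side',plane(s,(348.3,242),150),tri(t,(326.8,200.6),s,(348.3,242)))
d=(g-cap)[:2];print('dist',np.hypot(*d),'dir deg',np.degrees(np.arctan2(d[1],d[0])))
# slide long edges z106, head edges z117
P=lambda u,v,z:plane(t,(285+u/5,180+v/5),z)[:2]
for a,b,z in [((222,68),(335,180),106),((172,118),(285,228),106),((450,132),(290,290),117),((525,205),(372,368),117)]:
    e=P(*a,z)-P(*b,z);print('edge deg',np.degrees(np.arctan2(e[1],e[0])),np.hypot(*e))
for p in [(93,207),(42,380),(665,147)]: print('purple',P(*p,30))
E
```

```text
cams [ 253.91943772 -156.48368743 1569.65319163] [ 528.80146632 -974.05869374  721.36390454]
cap top [ 491.3486711  -285.67792911  157.        ] side [ 492.06257069 -284.20652663  159.        ] (array([ 491.51051303, -285.3288612 ,  159.73537593]), np.float64(1.244774539048963))
grip top [ 573.73752451 -192.11402022  148.        ] side [ 580.49052089 -195.0343012   150.        ] (array([ 577.45763304, -191.84840908,  146.70474714]), np.float64(6.7201071323140065))
dist 124.66807215051273 dir deg 48.634070151270095
edge deg 45.44979197426566 86.55502815570982
edge deg 46.129467749058946 85.51844607191697
edge deg -44.258069285494976 121.91279258857861
edge deg -42.389636317392075 120.74877688575593
purple [ 538.89808545 -130.28838997]
purple [ 439.93100912 -103.7484589 ]
purple [ 579.52221661 -454.59538104]
```

Call:
{"fn": "send_rows", "kwargs": {"xyz": [[0, 0, 0], [0, 0, 0], [0, 0, 0], [-0.02, -0.012, 0], [-0.04, -0.024, 0], [-0.04, -0.024, 0], [-0.04, -0.024, 0], [-0.04, -0.024, 0]], "twist": [0.12, 0.12, 0.12, 0, 0, 0, 0, 0], "fingers": [-1, -1, -1, -1, -1, -1, -1, -1]}}

```text
t: 0.9
tcp_pos: [298.5, 372.1, 231.0]
tool_rot: [-3.141, 0.0, 2.384]
contact_force: [1.0, -0.8, -0.5]
width: 1.0
gripper_force: 0.0
```

Call:
{"fn": "send_rows", "kwargs": {"xyz": [[-0.04, -0.024, 0], [-0.04, -0.024, 0], [-0.04, -0.024, 0], [-0.04, -0.024, 0], [-0.04, -0.024, 0], [-0.04, -0.024, 0], [-0.04, -0.024, 0], [-0.04, -0.024, 0]], "twist": [0, 0, 0, 0, 0, 0, 0, 0], "fingers": [-1, -1, -1, -1, -1, -1, -1, -1]}}

```text
t: 1.7
tcp_pos: [399.1, 12.7, 231.4]
tool_rot: [3.141, 0.0, 2.384]
contact_force: [1.4, 1.0, 1.4]
width: 1.001
gripper_force: 0.0
```

Call:
{"fn": "send_rows", "kwargs": {"xyz": [[-0.04, -0.022, 0], [-0.04, -0.022, 0], [-0.04, -0.022, 0], [-0.04, -0.022, 0], [-0.04, -0.022, 0], [-0.04, -0.022, 0], [-0.032, -0.02, 0], [0, 0, 0]], "twist": [0, 0, 0, 0, 0, 0, 0, 0], "fingers": [-1, -1, -1, -1, -1, -1, -1, -1]}}

```text
t: 2.5
tcp_pos: [493.1, -286.8, 231.0]
tool_rot: [-3.141, 0.002, 2.38]
contact_force: [0.7, 0.7, 0.2]
width: 0.999
gripper_force: 0.0
```

```bash
python3 - <<'E'
from plant import r
from h import *
s=r.observe();print(s['tcp_pos'],s['tool_rot'],s['qpos'])
c=r.capture('side');pickle.dump(c,open('s1.pkl','wb'));print(proj(c,s['tcp_pos']))
cv2.imwrite('pics/s1.png',cv2.resize(c['img'][160:360,180:420,::-1],None,fx=3,fy=3,interpolation=cv2.INTER_CUBIC))
E
```

```text
[ 493.13108454 -286.81456523  231.01824496] [-3.14130953e+00  1.81889409e-03  2.38034748e+00] [-5.47306186e-01  3.43264598e-01  1.75392648e+00 -7.67384838e-04
  1.04268439e+00 -1.35647096e+00]
[303.41937067 235.34343144]
```

View pics/s1.png

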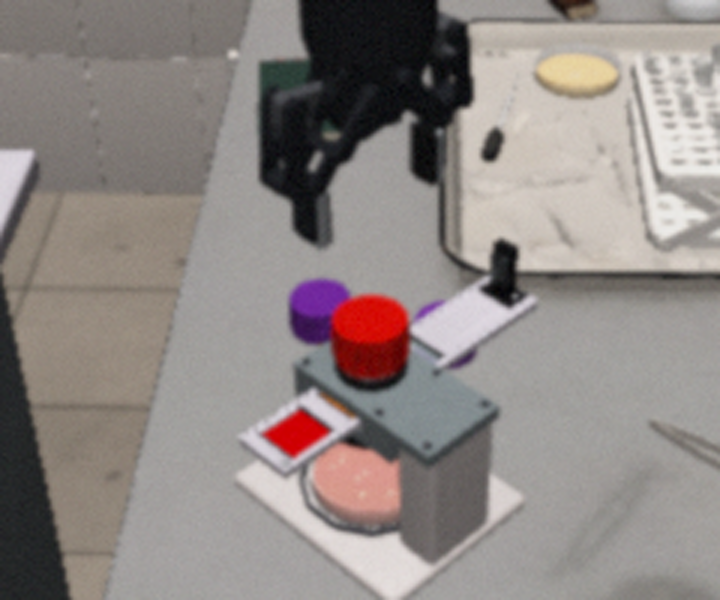

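The picture shows the fingers straddling the red cap (crop 370,310) along the slide. The fingertip midpoint (371,211) is above it, so the line-up is good. I'll descend and grip gently.

Call:
{"fn": "send_rows", "kwargs": {"xyz": [[0.002, 0, 0.02], [0, 0, 0.025], [0, 0, 0.025], [0, 0, 0.02], [0, 0, 0.01], [0, 0, 0], [0, 0, 0], [0, 0, 0]], "twist": [0, 0, 0, 0, 0, 0, 0, 0], "fingers": [-1, -1, -1, -1, -1, -1, -0.5, 0], "force": 20}}

```text
t: 3.35
tcp_pos: [491.4, -281.5, 132.5]
tool_rot: [3.141, 0.002, 2.384]
contact_force: [0.3, 0.8, 0.5]
width: 0.694
gripper_force: 0.0
```

Call:
{"fn": "send_rows", "kwargs": {"xyz": [[0, 0, 0], [0, 0, 0], [0, 0, 0], [0, 0, 0], [0, 0, 0]], "twist": [0, 0, 0, 0, 0], "fingers": [0.3, 0.6, 1, 1, 1], "force": 20}}

```text
t: 3.85
tcp_pos: [490.6, -282.4, 132.8]
tool_rot: [-3.141, 0.002, 2.384]
contact_force: [-4.0, -2.6, 6.9]
width: 0.576
gripper_force: 20.1
```

Call:
{"fn": "send_rows", "kwargs": {"xyz": [[0, 0, -0.005], [0, 0, -0.008], [0, 0, -0.01], [0, 0, -0.01], [0, 0, -0.01], [0, 0, -0.015], [0, 0, -0.015], [0, 0, 0]], "twist": [0, 0, 0, 0, 0, 0, 0, 0], "fingers": [1, 1, 1, 1, 1, 1, 1, 1]}}

```text
t: 4.65
tcp_pos: [492.2, -281.9, 207.0]
tool_rot: [3.14, 0.005, 2.384]
contact_force: [0.0, 0.3, 0.6]
width: 0.575
gripper_force: 21.4
```

```bash
python3 - <<'E'
from plant import r
from h import *
s=r.observe();print(s['tcp_pos'],s['width'],s['contact_force'])
c=r.capture('side');pickle.dump(c,open('s2.pkl','wb'))
cv2.imwrite('pics/s2.png',cv2.resize(c['img'][160:360,180:420,::-1],None,fx=3,fy=3,interpolation=cv2.INTER_CUBIC))
E
```

```text
[ 492.19226773 -281.87324309  206.98290534] 0.5753118106123941 [0.03960321 0.25948885 0.56882448]
```

View pics/s2.png

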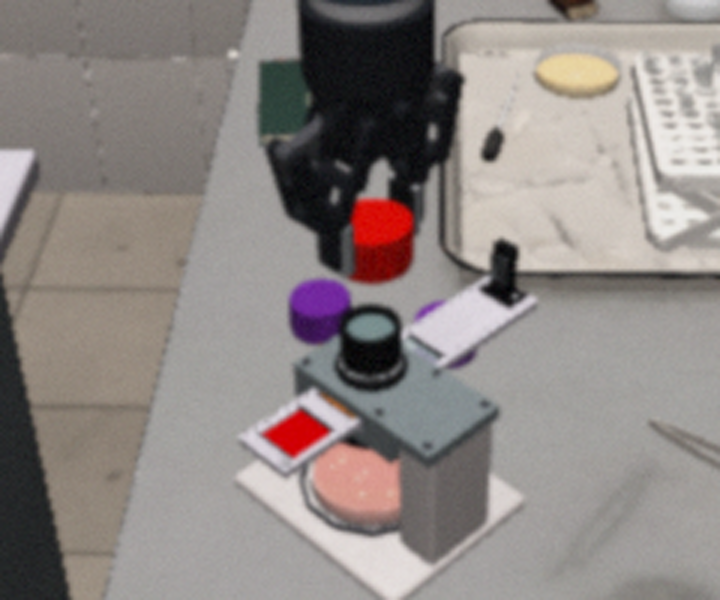

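The red cap hangs upright in the fingers (crop 378,240) and the barrel is bare (370,340). I'll carry it to the free spot.

Call:
{"fn": "send_rows", "kwargs": {"xyz": [[0.02, 0.013, 0], [0.035, 0.025, 0], [0.038, 0.027, 0], [0.038, 0.027, 0], [0.038, 0.027, 0], [0.038, 0.027, 0], [0.035, 0.025, 0], [0.018, 0.013, 0]], "twist": [0, 0, 0, 0, 0, 0, 0, 0], "fingers": [1, 1, 1, 1, 1, 1, 1, 1]}}

```text
t: 5.5
tcp_pos: [426.7, 33.6, 203.8]
tool_rot: [-3.141, -0.001, 2.386]
contact_force: [-0.6, -0.0, 0.0]
width: 0.572
gripper_force: 21.4
```

Call:
{"fn": "send_rows", "kwargs": {"xyz": [[0, 0, 0.02], [0, 0, 0.035], [0, 0, 0.035], [0, 0, 0.035], [0, 0, 0.03], [0, 0, 0.02], [0, 0, 0.01], [0, 0, 0]], "twist": [0, 0, 0, 0, 0, 0, 0, 0], "fingers": [1, 1, 1, 1, 1, 1, 1, 1]}}

```text
t: 6.3
tcp_pos: [427.2, 31.0, 18.2]
tool_rot: [-3.14, -0.002, 2.384]
contact_force: [0.2, 0.2, -1.2]
width: 0.568
gripper_force: 21.4
```

Call:
{"fn": "send_rows", "kwargs": {"xyz": [[0, 0, 0.005], [0, 0, 0.003], [0, 0, 0.002], [0, 0, 0.001], [0, 0, 0]], "twist": [0, 0, 0, 0, 0], "fingers": [1, 1, 1, 1, 1]}}

```text
t: 6.8
tcp_pos: [428.5, 31.0, 8.6]
tool_rot: [3.141, 0.0, 2.384]
contact_force: [0.6, 0.2, -0.0]
width: 0.572
gripper_force: 21.4
```

Call:
{"fn": "send_rows", "kwargs": {"xyz": [[0, 0, 0.001], [0, 0, 0.001], [0, 0, 0.001], [0, 0, 0]], "twist": [0, 0, 0, 0], "fingers": [1, 1, 1, 1]}}

```text
t: 7.2
tcp_pos: [428.3, 31.0, 5.2]
tool_rot: [-3.141, -0.0, 2.384]
contact_force: [0.0, -0.4, -0.2]
width: 0.571
gripper_force: 21.4
```

Call:
{"fn": "send_rows", "kwargs": {"xyz": [[0, 0, 0.001], [0, 0, 0.001], [0, 0, 0]], "twist": [0, 0, 0], "fingers": [1, 1, 1]}}

```text
t: 7.5
tcp_pos: [428.4, 31.0, 3.7]
tool_rot: [3.141, 0.0, 2.384]
contact_force: [-0.7, 0.6, 7.8]
width: 0.571
gripper_force: 22.0
```

Call:
{"fn": "send_rows", "kwargs": {"xyz": [[0, 0, 0], [0, 0, 0], [0, 0, 0], [0, 0, 0], [0, 0, 0], [0, 0, 0]], "twist": [0, 0, 0, 0, 0, 0], "fingers": [-0.2, -0.4, -0.7, -1, -1, -1]}}

```text
t: 8.1
tcp_pos: [428.3, 31.0, 3.3]
tool_rot: [-3.142, -0.0, 2.384]
contact_force: [-0.2, -0.5, 1.2]
width: 0.997
gripper_force: 0.0
```

Call:
{"fn": "send_rows", "kwargs": {"xyz": [[0, 0, -0.01], [0, 0, -0.025], [0, 0, -0.04], [0, 0, -0.045], [0, 0, -0.045], [0, 0, -0.04], [0, 0, -0.02], [0, 0, 0]], "twist": [0, 0, 0, 0, 0, 0, 0, 0], "fingers": [-1, -1, -1, -1, -1, -1, -1, -1]}}

```text
t: 8.9
tcp_pos: [430.1, 31.1, 232.0]
tool_rot: [3.136, 0.005, 2.384]
contact_force: [0.1, 0.5, 0.7]
width: 0.999
gripper_force: 0.0
```

```bash
python3 - <<'E'
from plant import r
from h import *
s=r.observe();print(s['tcp_pos'],s['width'],s['contact_force'])
t=r.capture('top');c=r.capture('side');pickle.dump((t,c),open('p3.pkl','wb'))
im=c['img'];
a=cv2.resize(im[200:320,250:400],None,fx=4,fy=4,interpolation=cv2.INTER_CUBIC)
b=cv2.resize(im[180:300,220:320],None,fx=2,fy=4)[:, :200]
cv2.imwrite('pics/p3.png',cv2.resize(im[180:340,200:400,::-1],None,fx=3.5,fy=3.5,interpolation=cv2.INTER_CUBIC))
for n,k in(('top',t),('side',c)):
    im=k['img'].astype(int);R,G,B=im[...,0],im[...,1],im[...,2]
    print(n,[x for x in blobs((R>120)&(G<50)&(B<50)) ]); print([x for x in blobs(im.max(2)<45,8) if 290<x[1][0]<380 and 180<x[1][1]<320])
E
```

```text
[430.06785405  31.09195859 232.02300924] 0.999060517043062 [0.08991686 0.47337869 0.66039363]
top [([72, 97, 6, 5, 21], [74.3, 98.9]), ([373, 245, 13, 14, 107], [379.0, 251.7]), ([427, 248, 6, 6, 27], [429.8, 250.4])]
[([324, 197, 6, 9, 31], [326.4, 200.6]), ([354, 232, 11, 10, 30], [357.5, 237.3])]
side [([277, 223, 18, 14, 164], [285.1, 228.8]), ([269, 297, 20, 15, 164], [278.6, 303.9]), ([275, 385, 11, 12, 104], [279.9, 390.0])]
[([342, 210, 3, 3, 9], [343.0, 211.0]), ([342, 241, 10, 20, 125], [347.6, 250.7]), ([293, 262, 21, 23, 248], [302.8, 275.5]), ([293, 283, 22, 7, 49], [303.5, 287.0])]
```

View pics/p3.png

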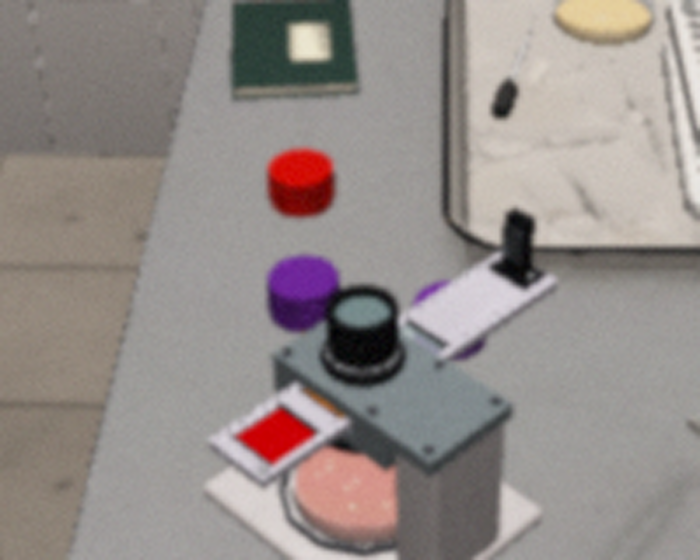

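The red cap stands open side down on the bench (crop 301,182). The grip is at (518,240) in the crop. Next I'll measure the slide axis from the red filter centre, which is fixed 195 mm from the grip.

```bash
python3 - <<'E'
from h import *
t,s=pickle.load(open('p3.pkl','rb'))
f,e=tri(t,(379.0,251.7),s,(278.6,303.9));print('filter tri',f,e)
for k,u in((t,(379.0,251.7)),(s,(278.6,303.9))): print(plane(k,u,105))
print('eyep top side',plane(s,(200+361/3.5,180+312/3.5),155))
for k,u,z in((t,(326.6,200.6),146),(s,(200+518/3.5,180+215/3.5),150)): print('grip',plane(k,u,z))
f=(plane(t,(379.0,251.7),105)+plane(s,(278.6,303.9),105))/2
E0=np.array([491.5,-284,0]); 
d=(E0-f)[:2];print('f->eyepiece',np.hypot(*d),np.degrees(np.arctan2(d[1],d[0])))
for a in (45.5,46.5,47.5):
    p=f[:2]+195*np.array([np.cos(np.radians(a)),np.sin(np.radians(a))])
    print(a,'grip',p,'px top',proj(t,[*p,150]),'side top',proj(s,[*p,150]),'side mid',proj(s,[*p,128]))
E
```

```text
filter tri [ 446.45881787 -334.21519491  106.28402815] 0.25708528679801645
[ 446.5012651 -334.3980536  105.       ]
[ 446.4101321 -332.8374672  105.       ]
eyep top side [ 491.5695554  -290.18313124  155.        ]
grip [ 574.17765877 -191.63785008  146.        ]
grip [ 579.94518962 -193.05570738  150.        ]
f->eyepiece 67.01426143747827 47.76601094933905
45.5 grip [ 583.13300514 -194.53392282] px top [327.79101253 196.95423535] side top [349.5760441  241.87083565] side mid [349.13091254 250.37569667]
46.5 grip [ 580.68484086 -192.16975806] px top [326.87861954 197.84792251] side top [348.34343085 241.17879562] side mid [347.91539538 249.67590441]
47.5 grip [ 578.19578909 -189.84867973] px top [325.98191331 198.75761405] side top [347.09667696 240.50159242] side mid [346.68584119 248.99108229]
```

Call:
{"fn": "send_rows", "kwargs": {"xyz": [[-0.025, -0.006, 0], [-0.04, -0.009, 0], [-0.04, -0.009, 0], [-0.04, -0.009, 0], [-0.04, -0.009, 0], [-0.04, -0.009, 0], [-0.037, -0.008, 0], [0, 0, 0]], "twist": [0, 0, 0, 0, 0, 0, 0, 0], "fingers": [-1, -1, -1, -1, -1, -1, -1, -1]}}

```text
t: 9.8
tcp_pos: [579.3, -195.2, 226.1]
tool_rot: [-3.141, -0.001, 2.381]
contact_force: [-0.5, 1.2, -0.9]
width: 1.0
gripper_force: 0.0
```

Call:
{"fn": "send_rows", "kwargs": {"xyz": [[0, 0, 0.015], [0, 0, 0.025], [0, 0, 0.025], [0, 0, 0.015], [0, 0, 0]], "twist": [0, 0, 0, 0, 0], "fingers": [-1, -1, -1, -1, -1]}}

```text
t: 10.3
tcp_pos: [575.4, -190.2, 144.9]
tool_rot: [-3.139, -0.006, 2.385]
contact_force: [0.0, 0.9, -0.5]
width: 1.0
gripper_force: 0.0
```

```bash
python3 - <<'E'
from plant import r
from h import *
s=r.observe();print(s['tcp_pos'],s['tool_rot'],s['contact_force'])
c=r.capture('side');pickle.dump(c,open('s4.pkl','wb'))
cv2.imwrite('pics/s4.png',cv2.resize(c['img'][180:290,280:420,::-1],None,fx=5,fy=5,interpolation=cv2.INTER_CUBIC))
E
```

```text
[ 575.36503735 -190.18591363  144.92330909] [-3.13893514 -0.00616048  2.3847193 ] [ 0.03534013  0.88101411 -0.53844703]
```

View pics/s4.png

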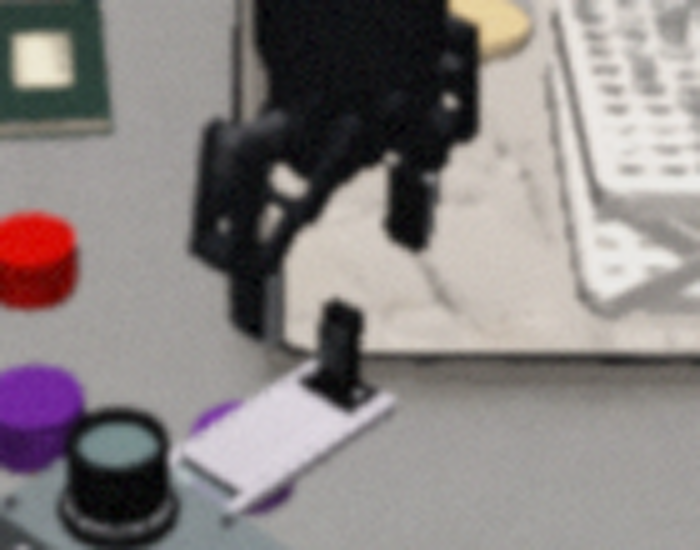

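The fingers straddle the grip (crop 343,305). The fingertip midpoint (334,290) is about 3–4 mm short in x, so I'll correct, descend and close.

Call:
{"fn": "send_rows", "kwargs": {"xyz": [[-0.003, 0.001, 0.01], [0, 0, 0.01], [0, 0, 0.005], [0, 0, 0], [0, 0, 0], [0, 0, 0], [0, 0, 0], [0, 0, 0]], "twist": [0, 0, 0, 0, 0, 0, 0, 0], "fingers": [-1, -1, -1, -0.5, 0, 0.2, 0.4, 0.5], "force": 30}}

```text
t: 11.15
tcp_pos: [581.1, -193.3, 123.6]
tool_rot: [3.141, 0.001, 2.384]
contact_force: [-0.1, 0.2, 0.1]
width: 0.246
gripper_force: 0.0
```

Call:
{"fn": "send_rows", "kwargs": {"xyz": [[0, 0, 0], [0, 0, 0], [0, 0, 0], [0, 0, 0], [0, 0, 0], [0, 0, 0]], "twist": [0, 0, 0, 0, 0, 0], "fingers": [0.6, 0.7, 0.8, 1, 1, 1], "force": 30}}

```text
t: 11.75
tcp_pos: [581.0, -193.3, 123.5]
tool_rot: [3.142, 0.0, 2.384]
contact_force: [-0.5, -0.4, 3.3]
width: 0.13
gripper_force: 32.4
```

Call:
{"fn": "send_rows", "kwargs": {"xyz": [[0, 0.002, 0], [0, 0.002, 0], [0, 0.002, 0], [0, 0.002, 0], [0, 0.002, 0], [0, 0, 0]], "twist": [0, 0, 0, 0, 0, 0], "fingers": [1, 1, 1, 1, 1, 1]}}

```text
t: 12.35
tcp_pos: [587.5, -186.4, 123.5]
tool_rot: [-3.141, -0.0, 2.384]
contact_force: [-2.7, -1.6, 4.1]
width: 0.138
gripper_force: 32.6
```

```bash
cat > j.py <<'E'
from plant import r
from h import *
s=r.observe();u=np.array([np.cos(np.radians(46.6)),np.sin(np.radians(46.6))])
print(s['tcp_pos'],'F along',s['contact_force'][:2]@u,s['contact_force'],s['width'])
for n,ref in(('side',(278.6,303.9)),('top',(379.0,251.7))):
    c=r.capture(n);im=c['img'].astype(int)
    b=[x for x in blobs((im[...,0]>120)&(im[...,1]<50)&(im[...,2]<50)) if 240<x[1][1]<320 and 265<x[1][0]<400 and x[0][4]>25]
    for x in b: print(n,x,'moved',(plane(c,x[1],105)-plane(c,ref,105))[:2]@u,'joint',100+(plane(c,x[1],105)[:2]-np.array([491.5,-284.5]))@u)
print('joint by tcp',(s['tcp_pos'][:2]-np.array([491.5,-284.5]))@u-95)
E
python3 j.py
```

```text
[ 587.5244504  -186.41885963  123.45963163] F along -3.0271464913318997 [-2.67113842 -1.64035534  4.11829121] 0.13785143972025862
side ([272, 295, 21, 14, 159], [282.2, 301.6]) moved 8.918245972210732 joint 42.81678154849149
top ([370, 243, 14, 14, 106], [376.4, 249.3]) moved 9.39448905691451 joint 42.22175842386297
joint by tcp 42.24047289867394
```

Call:
{"fn": "send_rows", "kwargs": {"xyz": [[0, 0.001, 0], [0, 0.001, 0], [0, 0, 0]], "twist": [0, 0, 0], "fingers": [1, 1, 1]}}

```text
t: 12.75
tcp_pos: [589.0, -184.9, 123.4]
tool_rot: [-3.141, 0.0, 2.384]
contact_force: [-4.1, -1.9, 4.7]
width: 0.128
gripper_force: 32.7
```

Call:
{"fn": "send_rows", "kwargs": {"xyz": [[0, 0.001, 0], [0, 0, 0]], "twist": [0, 0], "fingers": [1, 1]}}

```text
t: 12.95
tcp_pos: [589.8, -184.1, 123.5]
tool_rot: [-3.141, 0.0, 2.384]
contact_force: [-2.6, -1.9, 4.8]
width: 0.133
gripper_force: 32.7
```

Call:
{"fn": "send_rows", "kwargs": {"xyz": [[0, 0.001, 0], [0, 0, 0]], "twist": [0, 0], "fingers": [1, 1]}}

```text
t: 13.15
tcp_pos: [590.8, -183.0, 123.5]
tool_rot: [3.141, 0.0, 2.384]
contact_force: [-1.0, -0.5, 4.4]
width: 0.132
gripper_force: 32.6
```

Call:
{"fn": "send_rows", "kwargs": {"xyz": [[0, 0.001, 0], [0, 0, 0]], "twist": [0, 0], "fingers": [1, 1]}}

```text
t: 13.35
tcp_pos: [591.8, -182.0, 123.5]
tool_rot: [3.141, 0.0, 2.384]
contact_force: [-1.4, 1.9, 4.5]
width: 0.134
gripper_force: 32.6
```

Call:
{"fn": "send_rows", "kwargs": {"xyz": [[0, 0.001, 0], [0, 0, 0]], "twist": [0, 0], "fingers": [1, 1]}}

```text
t: 13.55
tcp_pos: [592.4, -181.3, 123.5]
tool_rot: [3.141, 0.0, 2.384]
contact_force: [-0.5, 0.7, 5.8]
width: 0.132
gripper_force: 32.7
```

Call:
{"fn": "send_rows", "kwargs": {"xyz": [[0, 0.001, 0], [0, 0, 0]], "twist": [0, 0], "fingers": [1, 1]}}

```text
t: 13.75
tcp_pos: [592.6, -181.1, 123.5]
tool_rot: [-3.141, 0.0, 2.384]
contact_force: [-2.3, -0.6, 5.9]
width: 0.132
gripper_force: 32.8
```

Call:
{"fn": "send_rows", "kwargs": {"xyz": [[0, 0.001, 0], [0, 0, 0]], "twist": [0, 0], "fingers": [1, 1]}}

```text
t: 13.95
tcp_pos: [592.8, -180.9, 123.4]
tool_rot: [-3.14, -0.0, 2.384]
contact_force: [-3.5, -3.8, 6.4]
width: 0.136
gripper_force: 32.9
```

```bash
python3 j.py
```

```text
[ 592.79683819 -180.88065033  123.44341314] F along -5.192399575576925 [-3.49491396 -3.8414329   6.39309248] 0.13633901207056326
side ([276, 293, 20, 14, 160], [285.3, 299.5]) moved 16.902136601277455 joint 50.80067217755822
top ([368, 241, 14, 14, 105], [374.3, 247.2]) moved 17.29077556645709 joint 50.11804493340556
joint by tcp 49.886987291108284
```

The slide has seated: force rises to 5 N while the TCP barely moves, and three estimates put the joint at 49.9–50.8 mm. I'll relax the pull slightly, settle and check.

Call:
{"fn": "send_rows", "kwargs": {"xyz": [[0, -0.001, 0], [0, 0, 0], [0, 0, 0], [0, 0, 0], [0, 0, 0], [0, 0, 0]], "twist": [0, 0, 0, 0, 0, 0], "fingers": [1, 1, 1, 1, 1, 1]}}

```text
t: 14.65
tcp_pos: [592.7, -181.0, 123.4]
tool_rot: [-3.141, 0.0, 2.384]
contact_force: [-2.8, -1.5, 5.5]
width: 0.136
gripper_force: 32.8
```

```bash
python3 j.py; python3 -c "
from plant import r
from h import *
c=r.capture('side');cv2.imwrite('pics/end.png',cv2.resize(c['img'][180:360,220:420,::-1],None,fx=3,fy=3))"
```

```text
[ 592.67087888 -181.01294246  123.43710593] F along -3.0433447868618244 [-2.79236345 -1.54801259  5.52624756] 0.13629378724837768
side ([275, 293, 21, 14, 158], [285.2, 299.5]) moved 16.7691037985469 joint 50.66763937482766
top ([368, 241, 14, 14, 104], [374.3, 247.3]) moved 17.10550637426228 joint 49.93277574121075
joint by tcp 49.704322113496374
```

View pics/end.png

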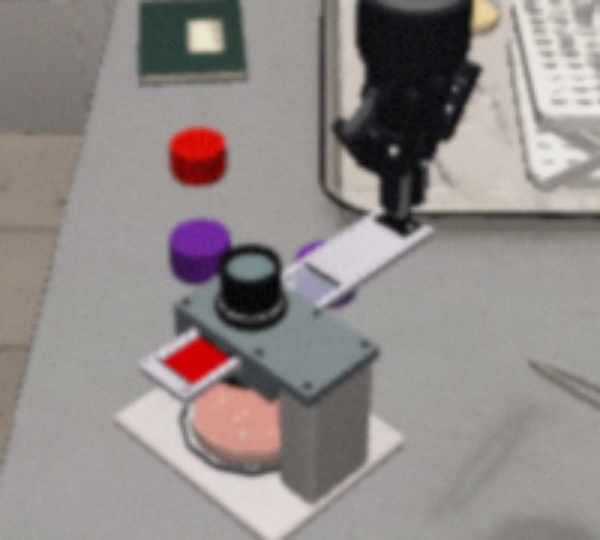

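The grip is held (crop 400,190), the cap stands on the bench (198,155), and the dish and viewer are undisturbed. I'm handing the job in.

```bash
python3 -c "
from plant import r
print(r.close_job())"
```

```text
the job is handed in; nothing more can be done
None
```

The job is handed in, with no verdict returned: the red cap stands open side down on the bench, and the gripper holds the filter slide's grip at about 33 N per finger, in the amber notch by force feel and at about 50 mm by measurement.

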